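# Open the stopcock, then hold the sluice slide out at the clip

## Task

Flush the courtyard drain line: first swing the stopcock's lever round a quarter turn to fully open, so that it lies in line with its pipe, and only then pull the sluice slide out by its bow handle, against its spring, until its pointer is level with the fin of the brass clip on the rail. Finish while still gripping the bow and holding the slide still at the clip (let go and it springs shut), with the stopcock left open. Leave the clay pots, glass jar, mallet and scoop where they are.

Things in the scene. Friction and masses are not known exactly. Their poses are not given: they have to be found in the camera images.
- gate: Fixed sluice gate: flat steel bed 280 x 130 x 20 mm, grey chamber 70 mm high at its rear. Origin on the ledge (z = 0) under the bow handle's shut place; +x points to the chamber (front face at x = 55 mm, its lid from 50 mm); the slide is pulled towards -x (bed ends at -110 mm). Rails 12 mm wide, tops at 36 mm, run along x at y = +58 and -58 mm. May stand left or right of the stopcock; yaw varies.
- bow_grip (a point): Middle of the bow handle's bar. The bow is an upright steel U on the slide: a round level bar 14 mm thick along the gate's y, 70 mm between leg centres, bar centre 85 mm above the ledge, free below down to 30 mm. Pinch it from above, one finger before and one behind the bar (closing along the gate's x). Axes as the gate.
- bow: The moving slide: a steel blade 100 x 90 x 8 mm low on the bed, with the bow handle and the pointer rigid on it. Origin on the ledge straight under the middle of the bar; axes as the gate.
- pointer (a point): Tip of the pointer, a level steel pin 6 mm thick that sticks out from the bow's leg on the gate's +y side, over the rail; 70 mm to +y of the bow's middle, at the same x as the bar, 46 mm above the ledge. Axes as the gate.
- mark (a point): The mark: inner part of the fin of the brass clip astride the gate's +y rail, at gate y = 75 mm, 46 mm above the ledge. The fin is 5 mm thick along the gate's x, 20 mm wide, top 57 mm above the ledge. Axes as the gate. The clip is fixed, 30 to 65 mm out along the pull (varies). The pointer is level with it when both have the same x in the gate's frame.
- slide (a joint): How far the slide is pulled out (m): 0 shut, 0.085 at the outer stop; 0 at the start. A spring draws it shut: about 5 N at 0, rising 1.5 N per 10 mm.
- stopcock: Ball valve in a level steel pipe fixed to the ledge. Origin on the ledge under the lever's spindle. The pipe, 22 mm thick, axis 65 mm above the ledge, runs along its y 100 mm each way, then turns down into the ledge; the brass valve body, 38 mm thick, is in the middle. Place and yaw vary.
- lever_pivot (a point): Point on the lever's vertical turning axis at the height of the lever's middle, 118 mm above the ledge.
- lever_grip (a point): Grip point on the lever's black sleeve, 85 mm from the turning axis, 118 mm above the ledge. The sleeve, 50 to 116 mm from the axis (the lever's end), is 16 mm wide and 14 mm high. 35 mm clear between lever and pipe.
- lever (a joint): Lever angle (rad): 0 closed, pointing to the stopcock's -x (towards the robot), square to the pipe; grows anticlockwise seen from above to a stop at 1.571, fully open, pointing along the pipe to the stopcock's -y. Starts at 0 to 0.3. Slightly stiff (about 0.2 N m); stays where it is left.
- pots: Bystander: stack of three nested clay pots, 112 mm across, 136 mm high. Origin at the centre of the underside.
- jar: Bystander: empty glass jar with a metal lid, 74 mm across, 101 mm high. Origin at the centre of the underside.
- mallet: Bystander: wooden mallet lying along its x, 260 mm long, head 60 mm thick and 105 mm long at +x. Origin on the ledge under the middle of the mallet.
- scoop: Bystander: blue plastic scoop, blade 120 by 75 by 45 mm high towards +x, handle 110 mm towards -x. Origin on the ledge between the two.

How it is judged:
On the way, in this order (a step that is already met when the one before it is completed fails the run):
1. the stopcock lever is fully open (within 10 degrees of its stop) while the slide is still shut (value of joint lever above 1.4 rad and value of joint slide below 0.012 m), for 0.2 s.
2. the slide is pulled out by the bow so that its pointer is within 6 mm of the clip's mark (x of pointer in the frame of mark between -0.006 and 0.006 m and contact force between the fingers and bow above 2 N), for 0.5 s.
At the end, for the whole second after the job is handed in: The gripper still holds the bow (contact over 2 N), the slide is at rest with its pointer within 6 mm of level with the clip's fin along the pull, nothing else touches the bow, and the stopcock lever is open to within 10 degrees of its stop (all of step 2 and velocity of joint slide between -0.01 and 0.01 m/s and value of joint lever above 1.4 rad and contact force between bow and pots below 0.3 N and contact force between bow and jar below 0.3 N and contact force between bow and mallet below 0.3 N and contact force between bow and scoop below 0.3 N); the arm keeps its last pose, push and grip.
It fails at once if the slide is pulled out (over 12 mm) while the stopcock is not yet open (value of joint slide above 0.012 m and value of joint lever below 1.35 rad).
It fails at once if a bystander (pots, jar, mallet, scoop) is shifted more than 20 mm or tipped over (distance of any of pots, jar, mallet, scoop from where it was at the start of the episode above 0.02 m or angle between any of pots, jar, mallet, scoop's own z axis and vertical above 0.4 rad).
It also fails if it takes over 43 s, if anything falls off the work surface, if the arm or the gripper's body presses on something with over 40 N, if the wrist force passes 120 N, or if a joint passes its speed limit or range.

## Robot

A 7-joint arm with a two-finger parallel gripper is mounted at the origin on the work surface. World frame = base frame: x ahead of the robot, y to its left, z up, the work surface at z = 0. Lengths are in m, angles in rad, forces in N, time in s.
With the tool pointing down it reaches from about 0.425 to 0.875 m from the base axis. Payload 9.9 kg.
Tool frame: the origin (TCP) lies midway between the tips of the shut fingers; the grasp point (between the pads) lies 19 mm behind it (arm.grasp_offset is the distance from the TCP to the grasp point, in m); z points along the fingers, x is the direction in which the jaws open and shut, and the axes are right-handed (so a half turn about z gives the same grasp; the last joint's range is limited). The gripper opens to 85 mm and grips with 20 to 120 N. Pads are 22 mm wide; open, the fingers measure 114 mm over their backs; the gripper's body (76 mm by 85 mm) begins 54 mm behind the grasp point. The pads swing forward as they close: fully open they stand 13 mm farther back than shut.
Start: joints at [-1.23, 0.576, 0.025, 1.437, -0.015, 1.129, -0.057], TCP at [0.278, 0.615, 0.231] pointing down, gripper open.
Joint ranges: [-2.76, 2.76], [-0.34, 2.15], [-1.52, 1.57], [0.19, 2.46], [-1.09, 4.23], [0.17, 1.99], [-2.82, 2.82]. Speed limits (rad/s): [2.22, 2.22, 3.01, 3.01, 3.14, 3.14, 3.14].

## Interface

Orientations are given as a unit quaternion [x, y, z, w].
In Python, from cell import arm, snapshot, camera_model, finder gives the robot as it stands. The module is installed in compiled form; this text tells all that it offers.
- The arm moves only by the tool send_rows, never from a script. Its argument "increments" is a list of rows, each a list of 5 numbers: the shift along the world's x, y, z in mm, then the turn about the world's z in degrees, then the finger opening in mm, from 0 to 85.4. A call has 1 to 10 rows; each row shifts and turns the commanded pose from where the row before left it; what a row does not reach is not made up. A row lasts 1/8 s, in which the tool goes at most 62.5 mm and 10.7 degrees, less where a joint would pass 70% of its speed; a pose out of reach is approached as far as the arm can. A call is refused whole if a number of a shift passes 62.5 or a number of a turn 10.7, either way. A call with a gripper value outside its range is refused whole. The fingers move at their own pace and stop on an object; the grip force is fixed at half the most. Time passes only in rows, so rows that do not move let the fingers close. It gives the time, the measured TCP pose, the force and the opening at its end, in the units of the state.
- arm.sense(): the state, without advancing time (a new reading comes with each control period).
- snapshot(name): name is "side" or "top" or "wrist"; returns (picture, depth): 480x640x3 uint8, red, green, blue; 480x640 float32, m along the optical axis (not along the pixel's ray), 0 where there is no reading.
- camera_model(name): a dict with "camera_matrix" (3x3 intrinsics, pixels), "extrinsics" (4x4, takes a point from camera to world coordinates). Camera axes: x right, y down, z forward; pixel columns grow to the right and rows downward; lengths in m; the calibration is good to about 2 mm. A picture is of the moment at which its call begins: read the wrist's pose just before it. camera_model takes no time and is no camera call; for the wrist camera it gives the pose at the moment of the call.
- arm.hand_in(): hands the job in, once; it reports no verdict.
Trained networks look in the newest picture that a camera, given by its name, has taken for a name from the list of things; names that differ only in an ending like _2 or _b are one class to them, and where a whole thing is asked for, a point or a joint stands for the part that bears it (a point fixed in the world has none). Each returns a list of dicts, best first, with "score" (0 to 1); they miss things now and then, are a little off and sometimes report something else, mostly with a low value. They report only what shows in the picture. A call takes as long as a camera call.
- finder.look_for(camera, query): "bbox" ([left, top, right, bottom] in pixels, round what is visible of it).
- finder.cut_out(camera, query): "pixels" (480x640 bool, what is visible of it) and "bbox" ([left, top, right, bottom] in pixels, round what is visible of it).
- finder.pinpoint(camera, query): "centre" ([column, row] in pixels: a listed point, or the origin of a listed thing).
The state is a dict: "clock": time; "joint_positions": joint angles; "qvel": joint speeds; "joint_efforts": joint torques, N m; "ee_pos": TCP position; "eef_rot": TCP orientation; "ft_force": force on the tool from outside, world axes, zero at the start; "torque": the same for the moment, N m; "opening": finger opening in m.
Only numpy, scipy, OpenCV 4.12 (cv2) and the standard library are available. Lean on these libraries where they do the work, as an engineer would, in place of code of your own. Each camera call takes 0.05 s, during which the arm holds its last target. There are 200 camera calls.

## Working session

There is one attempt and no reset: what is moved stays moved. The work goes in short steps, Python scripts to look and compute and a tool call to move; the robot and the scene stay as the last step left them, time stands still between calls to the robot, and variables do not carry over. Pictures are saved under pics/ and viewed, about 8 in all and at most 12, crops included, and the job is handed in when it is done.

Besides the shell and the picture viewer there is one more tool, called after "Call:" by a JSON object that holds its "op" and its "data", one argument or row to a line. send_rows: Moves the arm, as the interface text tells. Its arguments: {"type":"object","properties":{"increments":{"type":"array"}},"required":["increments"]}

```bash
mkdir -p pics; cat > h.py <<'E'
import numpy as np, cv2
from cell import arm, snapshot, camera_model, finder
def px2w(cam,px,z,M=None):
    M=M or camera_model(cam);K=np.array(M["camera_matrix"]);T=np.array(M["extrinsics"])
    d=T[:3,:3]@np.linalg.solve(K,[px[0],px[1],1.]);o=T[:3,3]
    return o+d*(z-o[2])/d[2]
def cloud(cam,dep):
    M=camera_model(cam);K=np.array(M["camera_matrix"]);T=np.array(M["extrinsics"])
    v,u=np.mgrid[:480,:640];p=np.stack([(u-K[0,2])/K[0,0]*dep,(v-K[1,2])/K[1,1]*dep,dep],-1)
    return p@T[:3,:3].T+T[:3,3]
def save(n,img): cv2.imwrite(f"pics/{n}.png",img[:,:,::-1])
E
python3 - <<'E'
from h import *
np.set_printoptions(precision=3,suppress=True)
s=arm.sense();print(s["clock"],s["ee_pos"],s["eef_rot"],s["opening"])
a,da=snapshot("top");b,_=snapshot("side")
save("top",a);save("side",b)
for c in("top","side"):
  for q,z in(("lever_pivot",.118),("lever_grip",.118),("bow_grip",.085),("pointer",.046),("mark",.046),("gate",0),("stopcock",0),("pots",0),("jar",0),("mallet",0),("scoop",0)):
    r=finder.pinpoint(c,q)
    for k in r[:2]: print(c,q,round(k["score"],2),np.round(k["centre"]),px2w(c,k["centre"],z))
E
```

```text
0.0 [0.278 0.615 0.23 ] [ 0.84   0.542 -0.001  0.001] 0.0853237436440006
top lever_pivot 0.7 [244. 257.] [0.567 0.156 0.118]
top lever_pivot 0.47 [364. 252.] [ 0.549 -0.164  0.118]
top lever_grip 0.64 [343. 248.] [ 0.564 -0.109  0.118]
top lever_grip 0.6 [252. 289.] [0.479 0.14  0.118]
top bow_grip 0.82 [362. 250.] [ 0.561 -0.164  0.085]
top pointer 0.62 [340. 248.] [ 0.581 -0.105  0.046]
top mark 0.53 [332. 268.] [ 0.525 -0.076  0.046]
top mark 0.43 [367. 250.] [ 0.568 -0.18   0.046]
top gate 0.62 [364. 254.] [ 0.566 -0.174  0.   ]
top stopcock 0.84 [246. 265.] [0.569 0.164 0.   ]
top pots 0.89 [293. 180.] [0.81  0.006 0.   ]
top jar 0.61 [308. 323.] [0.387 0.005 0.   ]
top mallet 0.97 [463. 258.] [ 0.525 -0.457  0.   ]
top scoop 0.88 [149. 281.] [0.55  0.442 0.   ]
top scoop 0.5 [365. 256.] [ 0.56  -0.177  0.   ]
side lever_pivot 0.78 [271. 182.] [0.562 0.163 0.118]
side lever_grip 0.93 [243. 199.] [0.487 0.137 0.118]
side bow_grip 0.57 [332. 302.] [ 0.57  -0.176  0.085]
side pointer 0.66 [326. 285.] [ 0.585 -0.111  0.046]
side pointer 0.22 [270. 212.] [0.545 0.139 0.046]
side mark 0.69 [243. 200.] [0.496 0.204 0.046]
side mark 0.68 [303. 284.] [ 0.541 -0.089  0.046]
side gate 0.63 [330. 324.] [ 0.567 -0.176  0.   ]
side stopcock 0.82 [272. 213.] [0.559 0.174 0.   ]
side stopcock 0.68 [332. 302.] [ 0.591 -0.129  0.   ]
side pots 0.63 [388. 227.] [0.809 0.012 0.   ]
side pots 0.43 [375. 460.] [ 0.529 -0.455  0.   ]
side jar 0.92 [222. 286.] [0.38  0.007 0.   ]
side mallet 0.66 [379. 458.] [ 0.537 -0.455  0.   ]
side mallet 0.26 [223. 288.] [0.38  0.003 0.   ]
```

View pics/top.png

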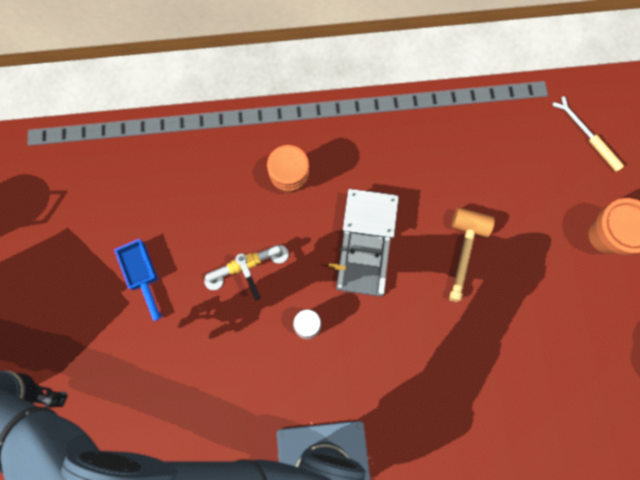

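View pics/side.png

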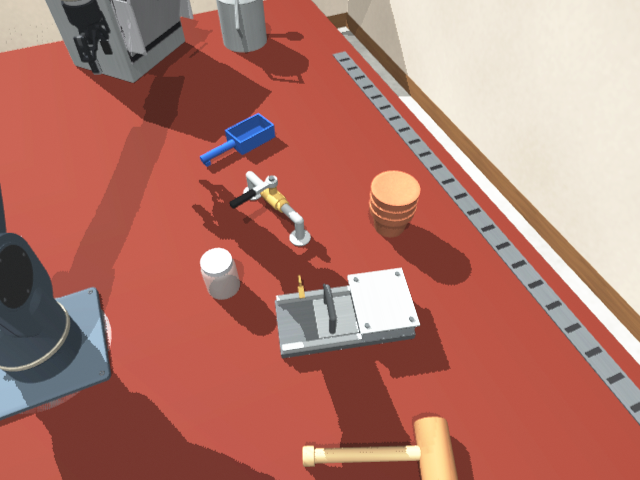

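The pictures show the stopcock on the left, with its body at (243,260) in the top view and the black lever pointing down-right to (258,298). The gate is right of it, with the bow at (362,250) and the brass clip at (337,267). The jar at (307,323) is nearby. I'll move above the lever and look closer.

Call:
{"op": "send_rows", "data": {
  "increments": [
    [20, -47, 3, -10, 85],
    [20, -47, 3, -10, 85],
    [20, -47, 3, -10, 85],
    [20, -47, 3, -10, 85],
    [20, -47, 3, -10, 85],
    [20, -47, 3, -10, 85],
    [20, -47, 3, -10, 85],
    [20, -47, 3, -10, 60],
    [20, -47, 3, -10, 40],
    [20, -47, 3, -10, 40]
  ]
}}

```text
clock: 2.45
ee_pos: [0.4787, 0.1436, 0.2617]
eef_rot: [0.955, -0.298, 0.0, -0.0]
ft_force: [0.7, 0.4, 1.2]
opening: 0.0399
```

```bash
python3 - <<'E'
from h import *
np.set_printoptions(precision=3,suppress=True)
s=arm.sense();print(s["clock"],s["ee_pos"],s["eef_rot"],s["opening"],s["joint_positions"])
M=camera_model("wrist");a,d=snapshot("wrist");save("w1",a);print(np.array(M["extrinsics"]))
for q,z in(("lever_pivot",.118),("lever_grip",.118),("stopcock",0),("bow_grip",.085),("mark",.046),("pointer",.046)):
    for k in finder.pinpoint("wrist",q)[:1]: print(q,round(k["score"],2),np.round(k["centre"]),px2w("wrist",k["centre"],z,M))
t,dt=snapshot("top");P=cloud("top",dt)
# gate yaw: lid top & rail tops
def rect(m):
    p=P[m][:,:2].astype(np.float32);r=cv2.minAreaRect(p*1000);print(m.sum(),r)
G=(abs(P[...,0]-.6)<.18)&(abs(P[...,1]+.18)<.13)
rect(G&(abs(P[...,2]-.07)<.006)); rect(G&(P[...,2]>.012)&(P[...,2]<.076))
E
```

```text
2.45 [0.479 0.144 0.262] [ 0.955 -0.298  0.    -0.   ] 0.03994757401572043 [-0.801  0.325  0.568  1.857 -0.204  1.016 -0.754]
[[ 0.823 -0.546 -0.156  0.52 ]
 [-0.568 -0.792 -0.224  0.201]
 [-0.001  0.273 -0.962  0.404]
 [ 0.     0.     0.     1.   ]]
lever_pivot 0.89 [411. 129.] [0.563 0.164 0.118]
lever_grip 0.66 [331. 229.] [0.484 0.139 0.118]
stopcock 0.71 [384. 128.] [0.561 0.165 0.   ]
mark 0.28 [319. 356.] [0.397 0.03  0.046]
pointer 0.79 [562. 359.] [ 0.581 -0.101  0.046]
1930 ((642.8094482421875, -192.56182861328125), (139.90997314453125, 177.75177001953125), 75.7984619140625)
4654 ((588.3840942382812, -198.84344482421875), (229.34689331054688, 285.19171142578125), 77.28233337402344)
```

View pics/w1.png

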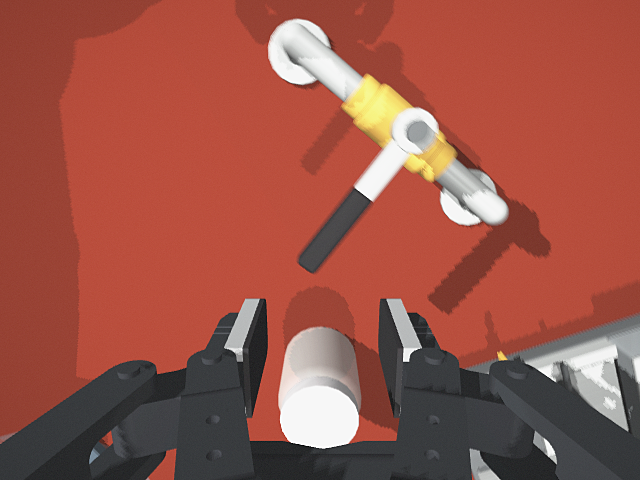

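The wrist view shows the lever pivot at (411,129) and the sleeve end near (310,268). The jar at (320,390) is clear. I'll align and go down astride the sleeve.

Call:
{"op": "send_rows", "data": {
  "increments": [
    [2, -2, 0, -9.5, 40],
    [2, -2, 0, -9.5, 40],
    [1, -1, 0, -9.5, 40],
    [0, 0, -30, -9.5, 40],
    [0, 0, -40, 0, 40],
    [0, 0, -40, 0, 40],
    [0, 0, -40, 0, 40],
    [0, 0, -12, 0, 30],
    [0, 0, 0, 0, 26]
  ]
}}

```text
clock: 3.98
ee_pos: [0.4831, 0.1403, 0.0993]
eef_rot: [0.807, -0.59, -0.0, 0.0]
ft_force: [0.4, -0.3, 1.2]
opening: 0.0264
```

```bash
python3 - <<'E'
from h import *
np.set_printoptions(precision=3,suppress=True)
s=arm.sense();print(s["clock"],s["ee_pos"],s["eef_rot"],s["opening"],s["ft_force"])
a,d=snapshot("wrist");save("w2",a)
E
```

```text
3.975 [0.483 0.14  0.099] [ 0.807 -0.59  -0.     0.   ] 0.02639715006694838 [ 0.418 -0.344  1.204]
```

View pics/w2.png

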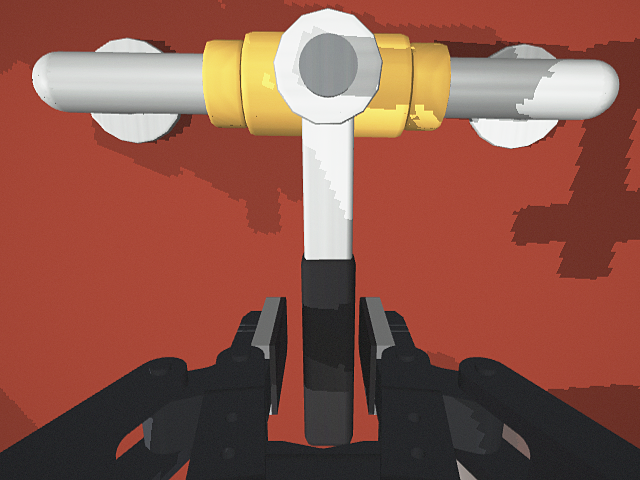

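The fingers straddle the sleeve, one pad at (270,350) and the other at (375,350). The lever is square to the pipe. I'll swing it now.

Call:
{"op": "send_rows", "data": {
  "increments": [
    [5.5, -13.4, 0, 10, 24],
    [7.8, -12.1, 0, 10, 24],
    [9.8, -10.7, 0, 10, 24],
    [11.5, -8.8, 0, 10, 24],
    [12.9, -6.6, 0, 10, 24],
    [13.8, -4.4, 0, 10, 24],
    [14.3, -1.8, 0, 10, 24],
    [14.5, 0.6, 0, 10, 24]
  ]
}}

```text
clock: 5.03
ee_pos: [0.5736, 0.0826, 0.1009]
eef_rot: [0.998, 0.07, 0.0, 0.0]
ft_force: [-2.7, 1.7, -0.6]
opening: 0.0243
```

Call:
{"op": "send_rows", "data": {
  "increments": [
    [14.1, 3.2, 0, 10, 24],
    [3.5, 1.0, 0, 2.5, 24],
    [0, 0, 0, 0, 24]
  ]
}}

```text
clock: 5.4
ee_pos: [0.5894, 0.0863, 0.1005]
eef_rot: [0.985, 0.174, -0.001, 0.0]
ft_force: [-7.7, -1.7, 4.1]
opening: 0.0241
```

```bash
python3 - <<'E'
from h import *
np.set_printoptions(precision=3,suppress=True)
s=arm.sense();print(s["clock"],s["ee_pos"],s["eef_rot"],s["opening"],s["ft_force"])
a,d=snapshot("wrist");save("w3",a)
E
```

```text
5.4 [0.589 0.086 0.101] [ 0.985  0.174 -0.001  0.   ] 0.02408921250449889 [-7.723 -1.655  4.125]
```

View pics/w3.png

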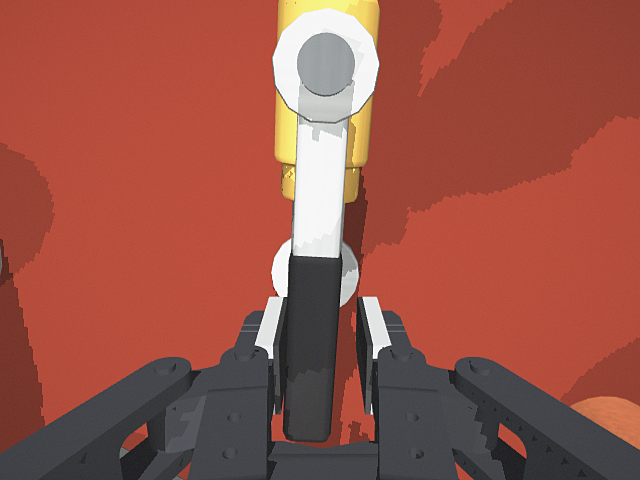

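The lever lies over the pipe, pressed by the left pad at about (285,350), and the force rose to 8 N, so it seems to be at the stop. A small extra push will confirm that.

Call:
{"op": "send_rows", "data": {
  "increments": [
    [3, 1, 0, 1, 24],
    [0, 0, 0, 0, 24]
  ]
}}

```text
clock: 5.7
ee_pos: [0.5895, 0.0865, 0.1003]
eef_rot: [0.983, 0.183, -0.004, 0.001]
ft_force: [-16.2, -3.7, 11.9]
opening: 0.0238
```

The force jumped to 16 N without motion, so the lever is on its stop. I'll back off, rise and go above the gate.

Call:
{"op": "send_rows", "data": {
  "increments": [
    [-7, -2, 0, -1, 30],
    [0, 0, 30, 0, 45],
    [0, 0, 60, 0, 45],
    [-3, -42, 30, -5, 45],
    [-4, -43, 0, -5, 45],
    [-4, -43, 0, -5, 45],
    [-3, -43, 0, -5, 45],
    [-3, -43, 0, -5, 45],
    [-3, -42, 0, -1, 45],
    [0, 0, 0, 0, 45]
  ]
}}

```text
clock: 6.95
ee_pos: [0.5663, -0.1746, 0.2207]
eef_rot: [0.999, -0.055, 0.001, 0.002]
ft_force: [-0.6, 0.6, -0.1]
opening: 0.0451
```

```bash
python3 - <<'E'
from h import *
np.set_printoptions(precision=4,suppress=True)
s=arm.sense();print(s["clock"],s["ee_pos"],s["eef_rot"],s["opening"])
M=camera_model("wrist");a,d=snapshot("wrist");save("w4",a);np.save("d4.npy",d)
P=cloud("wrist",d);np.save("P4.npy",P)
for q,z in(("bow_grip",.085),("pointer",.046),("mark",.046)):
    for k in finder.pinpoint("wrist",q)[:2]: print(q,round(k["score"],2),np.round(k["centre"]),px2w("wrist",k["centre"],z,M))
t,_=snapshot("top")
for q,z in(("lever_pivot",.118),("lever_grip",.118),("bow_grip",.085),("pointer",.046),("mark",.046)):
    for k in finder.pinpoint("top",q)[:2]: print("top",q,round(k["score"],2),np.round(k["centre"]),px2w("top",k["centre"],z))
E
```

```text
6.95 [ 0.5663 -0.1746  0.2207] [ 0.9985 -0.0547  0.0012  0.0016] 0.04505668211100859
bow_grip 0.8 [314. 226.] [ 0.5624 -0.1717  0.085 ]
pointer 0.72 [330. 118.] [ 0.5808 -0.105   0.046 ]
mark 0.89 [261. 104.] [ 0.5341 -0.0904  0.046 ]
top lever_pivot 0.66 [244. 261.] [0.5557 0.1559 0.118 ]
top lever_grip 0.89 [272. 249.] [0.5817 0.0787 0.118 ]
top pointer 0.43 [341. 249.] [ 0.578  -0.1084  0.046 ]
top mark 0.6 [336. 269.] [ 0.5225 -0.0876  0.046 ]
```

View pics/w4.png

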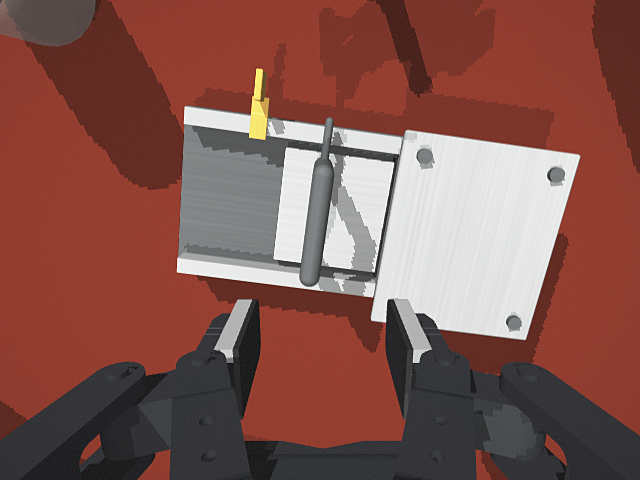

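The view shows the bow bar from (324,162) to (310,282), the pointer tip at (330,118) and the clip fin at (260,85). Next I'll get the gate's yaw from the edges.

```bash
python3 - <<'E'
from h import *
np.set_printoptions(precision=4,suppress=True)
f=lambda p,z:px2w("wrist",p,z)[:2]
def ang(a,b,z): d=f(b,z)-f(a,z);return round(float(np.degrees(np.arctan2(d[1],d[0]))),1),round(float(np.hypot(*d)),4)
print("rail+y",ang((185,107),(403,133),.036),"rail-y",ang((178,272),(374,297),.036),"bedend",ang((178,272),(185,107),.036))
print("bar",ang((310,282),(324,162),.09),"lid",ang((374,320),(403,131),.07),ang((526,339),(579,155),.07))
print("barmid",(f((310,280),.088)+f((324,163),.088))/2)
ptr=f((330,118),.046);fin=f((258.5,72),.057);fin2=f((260,98),.057);print(ptr,fin,fin2)
for y in(-4,-6,-8,-10,-12):
    u=np.array([np.cos(np.radians(y)),np.sin(np.radians(y))]);print(y,(ptr-fin)@u,(ptr-fin2)@u)
E
```

```text
rail+y (-12.3, 0.1586) rail-y (-13.6, 0.1587) bedend (76.7, 0.1268)
bar (77.5, 0.0799) lid (78.1, 0.1359) (76.8, 0.1364)
barmid [ 0.5651 -0.1637]
[ 0.5806 -0.0988] [ 0.5364 -0.0651] [ 0.5351 -0.0813]
-4 0.046465560657828815 0.04662492215060703
-6 0.04750125135149779 0.047093521764224974
-8 0.048479069087401815 0.04750474517577413
-10 0.04939782254525096 0.047858091372871635
-12 0.05025639236547998 0.048153129857605136
```

Gate yaw is about -13°, the bar middle is near (0.565, -0.165), and the pull is about 49 mm. Going down on the bar.

Call:
{"op": "send_rows", "data": {
  "increments": [
    [-1, 9, -35, -6.7, 45],
    [0, 0, -40, 0, 45],
    [0, 0, -40, 0, 45],
    [0, 0, -30, 0, 45],
    [0, 0, -10, 0, 45],
    [0, 0, 0, 0, 0],
    [0, 0, 0, 0, 0],
    [0, 0, 0, 0, 0],
    [0, 0, 0, 0, 0],
    [0, 0, 0, 0, 0]
  ]
}}

```text
clock: 8.7
ee_pos: [0.5656, -0.161, 0.0655]
eef_rot: [0.994, -0.11, 0.0, -0.0]
ft_force: [-3.9, 1.3, 6.7]
opening: 0.012
```

It has the bow. I'll pull 40 mm, then measure.

Call:
{"op": "send_rows", "data": {
  "increments": [
    [-5, 1.2, 0, 0, 0],
    [-6.8, 1.6, 0, 0, 0],
    [-6.8, 1.6, 0, 0, 0],
    [-6.8, 1.6, 0, 0, 0],
    [-6.8, 1.6, 0, 0, 0],
    [-6.8, 1.4, 0, 0, 0],
    [0, 0, 0, 0, 0],
    [0, 0, 0, 0, 0]
  ]
}}

```text
clock: 9.7
ee_pos: [0.5309, -0.1523, 0.0655]
eef_rot: [0.994, -0.109, 0.004, 0.0]
ft_force: [10.4, -0.1, -3.8]
opening: 0.0122
```

```bash
cat > m.py <<'E'
import sys
from h import *
np.set_printoptions(precision=4,suppress=True)
s=arm.sense();print(s["clock"],s["ee_pos"],s["opening"],s["ft_force"])
M=camera_model("wrist");a,d=snapshot("wrist")
u=np.array([np.cos(np.radians(-13)),np.sin(np.radians(-13)),0]);r={}
for q in("pointer","mark"):
    for k in finder.pinpoint("wrist",q)[:1]: r[q]=px2w("wrist",k["centre"],.046,M);print(q,round(k["score"],2),np.round(k["centre"],1),r[q])
if len(r)==2: print("x of pointer vs mark",(r["pointer"]-r["mark"])@u)
save(sys.argv[1],cv2.resize(a[:260,160:500],None,fx=2.2,fy=2.2,interpolation=cv2.INTER_CUBIC))
E
python3 m.py w5
```

```text
9.7 [ 0.5309 -0.1523  0.0655] 0.012239982154296001 [10.3573 -0.0737 -3.803 ]
pointer 0.82 [324.4 155.5] [ 0.5454 -0.0963  0.046 ]
mark 0.73 [285.6 141.8] [ 0.5326 -0.0884  0.046 ]
x of pointer vs mark 0.014184837691042203
```

View pics/w5.png

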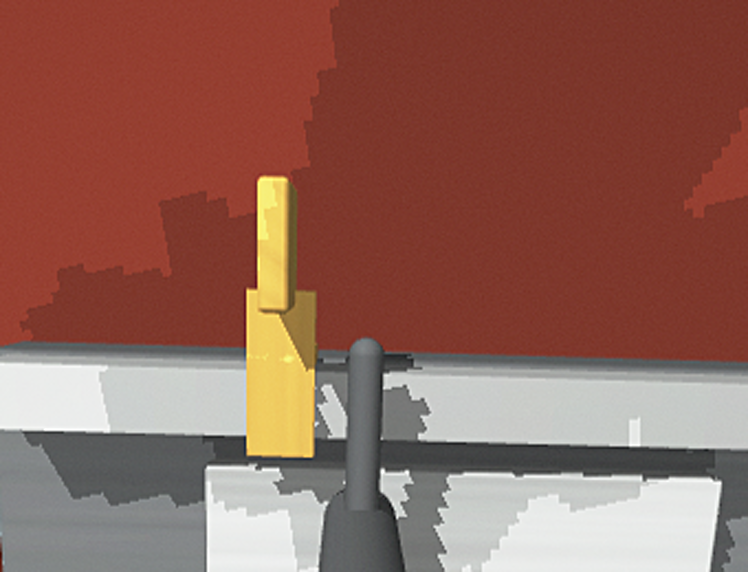

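The pointer tip is at crop (366,345) and the fin at (276,250), with about 14 mm left. Pulling 13 mm more.

Call:
{"op": "send_rows", "data": {
  "increments": [
    [-6.3, 1.5, 0, 0, 0],
    [-6.3, 1.5, 0, 0, 0],
    [0, 0, 0, 0, 0],
    [0, 0, 0, 0, 0]
  ]
}}

```text
clock: 10.35
ee_pos: [0.5189, -0.1492, 0.0655]
eef_rot: [0.994, -0.109, 0.004, 0.0]
ft_force: [11.4, 0.4, -6.3]
opening: 0.012
```

```bash
python3 m.py w6
```

```text
10.35 [ 0.5189 -0.1492  0.0655] 0.012016468544125023 [11.4284  0.4035 -6.3266]
pointer 0.8 [325.1 152.9] [ 0.5339 -0.0924  0.046 ]
mark 0.68 [320.4 141.7] [ 0.5331 -0.0881  0.046 ]
x of pointer vs mark 0.0017559671300791486
```

View pics/w6.png

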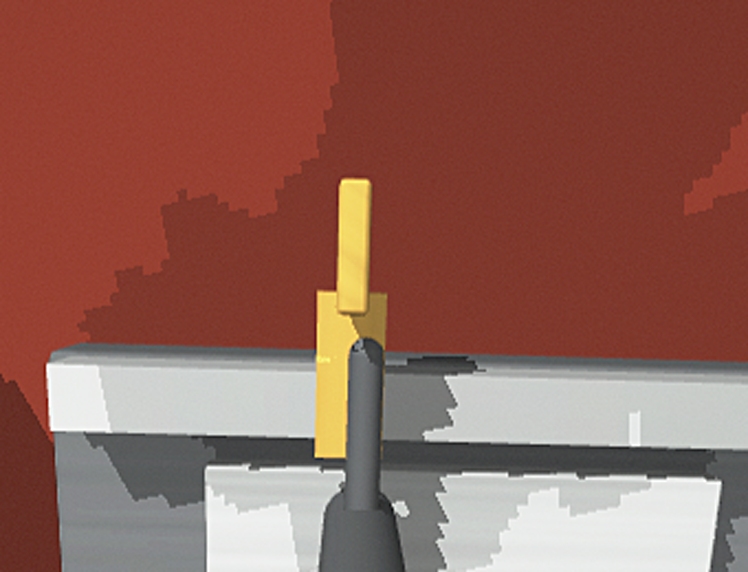

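About 2 mm is left (pointer tip at crop x = 366, fin at x = 353, 6.3 px/mm). One last small pull and a hold.

Call:
{"op": "send_rows", "data": {
  "increments": [
    [-2, 0.5, 0, 0, 0],
    [0, 0, 0, 0, 0],
    [0, 0, 0, 0, 0],
    [0, 0, 0, 0, 0],
    [0, 0, 0, 0, 0],
    [0, 0, 0, 0, 0],
    [0, 0, 0, 0, 0],
    [0, 0, 0, 0, 0]
  ]
}}

```text
clock: 11.5
ee_pos: [0.5171, -0.1488, 0.0655]
eef_rot: [0.994, -0.109, 0.005, 0.0]
ft_force: [12.0, -0.9, -6.0]
opening: 0.0122
```

```bash
python3 m.py w7; python3 - <<'E'
from h import *
t,_=snapshot("top")
for q,z in(("lever_pivot",.118),("lever_grip",.118),("pots",0),("jar",0),("mallet",0),("scoop",0)):
    for k in finder.pinpoint("top",q)[:1]: print(q,round(k["score"],2),px2w("top",k["centre"],z).round(3))
E
```

```text
11.5 [ 0.5171 -0.1488  0.0655] 0.01215485989721141 [12.0429 -0.9459 -5.9597]
pointer 0.64 [328.  155.3] [ 0.533 -0.093  0.046]
mark 0.7 [325.7 146.2] [ 0.5329 -0.0897  0.046 ]
x of pointer vs mark 0.0008817875696874599
lever_pivot 0.87 [0.565 0.158 0.118]
lever_grip 0.85 [0.584 0.077 0.118]
pots 0.92 [0.815 0.01  0.   ]
mallet 0.86 [ 0.526 -0.457  0.   ]
scoop 0.81 [0.546 0.447 0.   ]
```

View pics/w7.png

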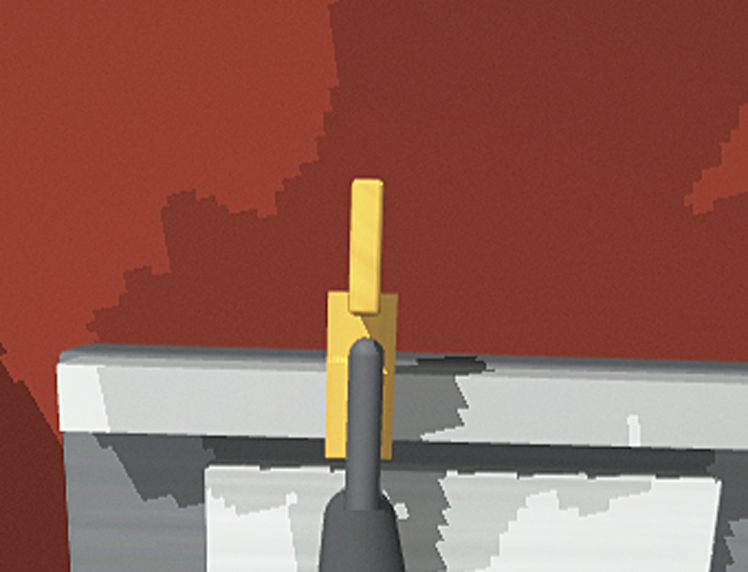

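The pointer (crop x about 366) is now in line with the fin (x about 366), and the slide is at rest in the grip. The lever direction is unchanged since it reached its stop. Handing in.

```bash
python3 -c "
from cell import arm
print(arm.hand_in())"
```

```text
the job is handed in; nothing more can be done
None
```

I opened the stopcock first, then pulled the slide out to the clip. I handed in at about 12 s of the 43 s, still gripping the bow. The hand-in gives no verdict, so the result rests on my own checks.

- **Stopcock:** I swung the lever about 90° to its stop. A further 3 mm push raised the force from 8 to 16 N with no movement. A later top view still showed it lying along the pipe.
- **Slide:** I pulled it out about 50 mm. In the last close-up the pointer is in line with the clip's fin. The trained network put it 0.9 mm off, against the 6 mm allowed.
- **Grip:** The fingers were stopped on the bar at 12 mm opening, with about 12 N on the wrist from the spring.
- **Bystanders:** The pots, mallet and scoop measured within about 6 mm of where they started, which is within the finder's accuracy. The jar was not found in that last top view. The arm never came close to it and no unexpected force appeared, but I did not check its position again.

The first depth estimate of the gate's yaw was noisy (−13° to −14°), and reading the picture by eye suggested about −6°. The close-up edges settled it at −13°, which I used for the pull.

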